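Shut down the bow power box

ROBOT

A 6-joint arm with a two-finger parallel gripper is mounted at the origin on the work surface. World frame = base frame: x ahead of the robot, y to its left, z up, the work surface at z = 0. Lengths are in mm, angles in rad, forces in N, time in s.
With the tool pointing down it reaches from about 350 to 925 mm from the base axis. Payload 6.4 kg.
Tool frame: the origin (TCP) lies midway between the tips of the shut fingers; the grasp point (between the pads) lies 19 mm behind it (r.grasp_offset is the distance from the TCP to the grasp point, in mm); z points along the fingers, y is the line along which they close (so a half turn about z gives the same grasp; the last joint's range is limited). The gripper opens to 94 mm and grips with 3 to 60 N. Pads are 16 mm wide; open, the fingers measure 119 mm over their backs; the gripper's body (75 mm by 177 mm) begins 78 mm behind the grasp point.
Start: joints at [-1.358, 0.245, 1.558, -0, 1.339, -0.174], TCP at [245.203, -601.988, 185.255] pointing down, gripper open.
Joint ranges: [-3.13, 3.13], [-1.02, 2.26], [0.13, 2.54], [-0.95, 4.09], [0.21, 2.88], [-2.74, 2.74]. Speed limits (rad/s): [2.57, 2.57, 3.14, 3.14, 3.14, 3.14].

INTERFACE

Orientations are given as a unit quaternion [x, y, z, w].
In Python, from cell import r gives the robot as it stands.
- The arm moves only by the tool apply_moves, never from a script. Its argument "steps" is a list of rows, each an object with "translation": the shift along the tool's x, y, z scaled (see below), a list of three; "twist": the turn, a rotation vector about the tool's x, y, z scaled (see below), a list of three; "grip": the opening, from -1 (shut) to 1 (fully open). In form: [{"translation": [dx, dy, dz], "twist": [ax, ay, az], "grip": grip}, ...]. A call has 1 to 8 rows; each row shifts and turns the commanded pose from where the row before left it, along the tool's axes as they then stand; what a row does not reach is not made up. The controller multiplies each number of a shift by 0.025 m and each number of a turn by pi/4 rad. A row lasts 1/12 s, in which the tool goes at most 41.7 mm and 7.16 degrees, less where a joint would pass 70% of its speed; a pose out of reach is approached as far as the arm can. A call with a number of a shift or a turn outside -1 to 1 is refused whole. A call with a gripper value outside its range is refused whole. The fingers move at their own pace and stop on an object; "force" is the grip in N (left out, the last holds). Time passes only in rows, so rows that do not move let the fingers close. It gives the time, the measured TCP pose, the force, the opening and the grip force at its end, in the units of the state.
- r.read_state(): the state, without advancing time (a new reading comes with each control period).
- r.grab_frame(name): name is "side" or "top" or "wrist"; returns (picture, depth): 384x512x3 uint8, red, green, blue; 384x512 float32, mm along the optical axis (not along the pixel's ray), 0 where there is no reading.
- r.camera_info(name): a dict with "K" (3x3 intrinsics, pixels), "xyz" and "attitude" of the camera in the world. Camera axes: x right, y up, looking along -z (the intrinsics and any distortion apply to the point x, -y, -z); pixel columns grow to the right and rows downward; lengths in mm; the calibration is good to about 2 mm. A picture is of the moment at which its call begins: read the wrist's pose just before it. camera_info takes no time and is no camera call; for the wrist camera it gives the pose at the moment of the call.
- r.hand_in(): hands the job in; it is judged then, once.
The state is a dict: "time_s": time; "qpos": joint angles; "dq": joint speeds; "effort": joint torques, N m; "ee_pos": TCP position; "tool_rot": TCP orientation; "wrist_force": force on the tool from outside, world axes, zero at the start; "moment": the same for the moment, N m; "grip_width": finger opening in mm; "finger_force": force on a finger pad.
Only numpy, scipy, OpenCV 4.12 (cv2) and the standard library are available. Lean on these libraries where they do the work, as an engineer would, in place of code of your own. Each camera call takes 0.05 s, during which the arm holds its last target. There are 200 camera calls.

TASK

The night's fishing is over, so switch off the power box on the bow deck: its three push-pull knobs are all pulled out (on). With a light fingertip push, press each one fully home: first the T-bar knob (bait-well pump), then the small round knob (deck lamp), and last the wide mushroom knob (main switch). Don't press hard, and do not pick up or shift the lantern, bead jar, spool or jig.

Things in the scene. Friction and masses are not known exactly. Their poses are not given: they have to be found in the camera images.
- power_box: fixed 12 V battery box, dark grey case with an aluminium switch panel on top, 244 (x) x 344 (y) x 120 mm; origin at the centre of its underside, z up, the level panel top is at z = 120 mm. The three switches stand in a row along its y axis at x = -55 mm, y = -90, 0 and +90 mm, in any order. A voltmeter 56 mm across (127 mm up) and a flat oblong socket cap (128 mm up) lie behind them at x = +66 to +70 mm.
- pump_switch: push-pull switch of the power box: steel seat 34 mm across and 11 mm high with its rubber seal on the panel, origin on its axis at panel level (z up). It carries the T-bar knob, whose bar (54 x 16 mm, seen from above) lies along this body's y axis.
- lamp_switch: push-pull switch of the power box: steel seat 34 mm across and 11 mm high with its rubber seal on the panel, origin on its axis at panel level (z up). It carries the small round knob, 24 mm across.
- main_switch: push-pull switch of the power box: steel seat 34 mm across and 11 mm high with its rubber seal on the panel, origin on its axis at panel level (z up). It carries the wide mushroom knob, 46 mm across.
- pump_knob (a joint): T-bar knob (bait-well pump), m: 0 pulled fully out (on), 0.010 pushed fully home (off), straight down; starts within 0 to 0.0015. Friction of about 3 N resists it, it has no spring and stays where it is left; its stop is at 0.010. The knob's head sits on a rubber cushion: pressed on with over 4 N it sinks up to 4 mm, 3 N per mm, and springs back when let go.
- lamp_knob (a joint): small round knob (deck lamp), moves and stays in the same way as the T-bar knob.
- main_knob (a joint): wide mushroom knob (main switch), moves and stays in the same way as the T-bar knob.
- pump_top (a point): centre of the T-bar knob's top face; rides with it: 34 mm above the panel fully out, 24 mm when home
- lamp_top (a point): centre of the small round knob's top; rides with it: 34 mm above the panel fully out, 24 mm when home
- main_top (a point): centre of the mushroom knob's top face; rides with it: 34 mm above the panel fully out, 24 mm when home
- stool: fixed upturned low stool of jackfruit wood, 400 x 250 mm, to the left of the box; origin at the centre of its underside; its upper face is 28 mm up, two board feet rise to 84 mm; a second spool and a steel scale hook lie on it
- lantern_centre (a point): half-way up the loose aluminium toggle-switch lantern on the stool, 90 mm across, 160 mm high with its bail; leave alone
- jar_centre (a point): half-way up the loose round glass bead jar on the stool, 76 mm across, 68 mm high; leave alone
- spool_centre (a point): half-way up the loose empty white plastic spool standing on the box's panel behind the switches, 60 mm across, 38 mm high; leave alone
- jig_centre (a point): middle of the loose lime-green jig body lying on the box's panel behind the switches, 110 mm long, 24 mm thick; leave alone

How it is judged (in metres and radians):
On the way, in this order (a step that is already met when the one before it is completed fails the run):
1. the T-bar knob is pushed home while the other two are still out (value of joint pump_knob above 0.008 m and value of joint each of lamp_knob, main_knob below 0.004 m), for 0.1 s.
2. then the small round knob is pushed home while the mushroom knob is still out (value of joint each of pump_knob, lamp_knob above 0.008 m and value of joint main_knob below 0.004 m), for 0.1 s.
3. last the mushroom knob is pushed home (value of joint each of pump_knob, lamp_knob, main_knob above 0.008 m), for 0.1 s.
At the end, for the whole second after the job is handed in: all three knobs stand home (at least 8 of their 10 mm in), and the lantern, jar, spool and jig are within 15 mm of where they were (all of step 3 and distance of each of lantern_centre, jar_centre, spool_centre, jig_centre from where it was at the start of the episode below 0.015 m); the robot touches nothing.
It fails at once if the small round knob is pushed in (over 5 mm) before the T-bar knob is home (value of joint lamp_knob above 0.005 m and value of joint pump_knob below 0.007 m).
It fails at once if the mushroom knob is pushed in (over 5 mm) before both other knobs are home (value of joint main_knob above 0.005 m and value of joint any of lamp_knob, pump_knob below 0.007 m).
It fails at once if a knob is pressed with more than 25 N (contact force between anything else and pump_switch above 25 N or contact force between anything else and lamp_switch above 25 N or contact force between anything else and main_switch above 25 N).
It fails at once if the lantern, bead jar, spool or jig is moved more than 15 mm or lifted (distance of any of lantern_centre, jar_centre, spool_centre, jig_centre from where it was at the start of the episode above 0.015 m).
It also fails if it takes over 43 s, if anything falls off the work surface, if the arm or the gripper's body presses on something with over 40 N, if the wrist force passes 120 N, or if a joint passes its speed limit or range.

## Working session

There is one attempt and no reset: what is moved stays moved. The work goes in short steps, Python scripts to look and compute and a tool call to move; the robot and the scene stay as the last step left them, time stands still between calls to the robot, and variables do not carry over. Pictures are saved under pics/ and viewed, at most 10 in all, crops included, and the job is handed in when it is done.

Besides the shell and the picture viewer there is one more tool, called after "Call:" as name(argument=value, ...), one argument or row to a line, values as JSON. apply_moves: Moves the arm, as the interface text tells. Shifts and turns lie within -1 to 1; 1 stands for 0.025 m of shift or pi/4 rad of turn. Its arguments: {"type":"object","properties":{"steps":{"type":"array"},"force":{"type":"number"}},"required":["steps"]}

```bash
mkdir -p pics; ls
python3 - <<'E'
from cell import r
import cv2,numpy as np
s=r.read_state();print(s['time_s'],s['ee_pos'],s['tool_rot'],s['wrist_force'])
for n in("top","side"):
    p,d=r.grab_frame(n);np.savez(f"{n}.npz",p=p,d=d);cv2.imwrite(f"pics/{n}0.png",p[:,:,::-1]);print(n,r.camera_info(n))
E
```

```text
pics
0.0 [ 245.06729038 -601.3513391   184.16792458] [ 9.81357640e-01  1.92188182e-01 -1.80184978e-05 -9.40968295e-04] [-0.46212688  0.27105127 -0.71700443]
top {'K': array([[496.82647339,   0.        , 260.32686724],
       [  0.        , 496.82647339, 190.17561462],
       [  0.        ,   0.        ,   1.        ]]), 'xyz': array([ 322.20974629,  122.44938185, 1513.23837869]), 'attitude': array([ 0.05952268, -0.06623452, -0.69485996,  0.71361031])}
side {'K': array([[452.77996017,   0.        , 261.29102641],
       [  0.        , 452.77996017, 195.62199594],
       [  0.        ,   0.        ,   1.        ]]), 'xyz': array([ 395.38644056, -575.347645  ,  835.73457156]), 'attitude': array([ 0.37313241, -0.05241619, -0.13895765,  0.91581413])}
```

View pics/top0.png

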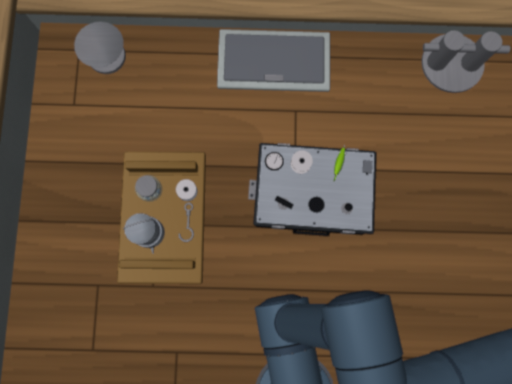

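View pics/side0.png

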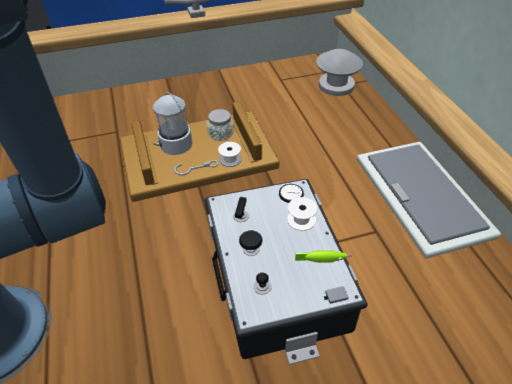

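Top view: T-bar at (284,202), mushroom (316,205), round knob (348,208). In the side view they are at (240,207), (251,240) and (262,280). Next I locate them by dark masks in both views.

```bash
cat > h.py <<'E'
import numpy as np,cv2
from scipy.spatial.transform import Rotation as R
def ray(ci,uv):
    K=ci['K'];d=np.array([(uv[0]-K[0,2])/K[0,0],-(uv[1]-K[1,2])/K[1,1],-1.])
    return np.array(ci['xyz']),R.from_quat(ci['attitude']).as_matrix()@d
def onz(ci,uv,z):
    o,d=ray(ci,uv);return o+d*(z-o[2])/d[2]
def blobs(p,roi,thr=60):
    x0,y0,x1,y1=roi;m=(p[y0:y1,x0:x1].max(2)<thr).astype(np.uint8)
    n,l,s,c=cv2.connectedComponentsWithStats(m)
    return [(c[i]+[x0,y0],s[i,4],s[i,2:4],np.argwhere(l==i)[:,::-1]+[x0,y0]) for i in range(1,n) if s[i,4]>15]
E
python3 - <<'E'
from h import *
from cell import r
for n,roi,in(("top",(268,190,362,218)),("side",(228,192,275,295))):
    p=np.load(n+".npz")['p'];d=np.load(n+".npz")['d'];ci=r.camera_info(n)
    for c,a,wh,px in blobs(p,roi):
        u,v=np.round(c).astype(int);w=onz(ci,c,153);o,dd=ray(ci,c)
        P=np.array([onz(ci,q,153)[:2] for q in px]);ev=np.linalg.eigh(np.cov(P.T))
        print(n,c.round(1),a,wh,w.round(1),"depthpt",(o+dd*d[v,u]).round(1),"ax",ev[0].round(),ev[1][:,1].round(2))
# box panel
p=np.load("top.npz")['p'];ci=r.camera_info("top")
m=((p.min(2)>110)&(p.max(2).astype(int)-p.min(2)<45)).astype(np.uint8);m[:140]=0;m[236:]=0;m[:,:256]=0;m[:,378:]=0
cs=max(cv2.findContours(m,0,2)[0],key=cv2.contourArea)
q=cv2.boxPoints(cv2.minAreaRect(cs));W=np.array([onz(ci,x,120)for x in q]);print(q.round(1),W.round(1),W.mean(0))
b=[np.diff(W,axis=0,append=W[:1])];print(np.linalg.norm(b[0],axis=1),np.degrees(np.arctan2(b[0][:,1],b[0][:,0])))
E
```

```text
top [283.5 201.9] 80 [16 11] [536.1  47.6 153. ] depthpt [535.9  47.7 153.9] ax [ 14. 180.] [0.46 0.89]
top [315.9 204.2] 170 [15 15] [531.9 -42.4 153. ] depthpt [531.5 -42.1 155.5] ax [104. 108.] [-0.21  0.98]
top [348.  206.8] 37 [7 7] [ 527.  -131.4  153. ] depthpt [ 526.8 -131.1  154.4] ax [22. 25.] [0.62 0.78]
side [240.1 208. ] 141 [11 21] [533.9  41.6 153. ] depthpt [534.1  42.2 152.2] ax [ 18. 260.] [0.42 0.91]
side [250.3 240.3] 324 [22 19] [530.5 -45.8 153. ] depthpt [530.3 -46.6 154.1] ax [112. 132.] [0.3  0.95]
side [262.  279.5] 115 [11 13] [ 525.6 -137.6  153. ] depthpt [ 525.9 -136.8  151.7] ax [24. 52.] [0.28 0.96]
[[256.3 221.8]
 [261.9 145. ]
 [376.5 153.3]
 [370.9 230.1]] [[ 482.4  121.4  120. ]
 [ 706.3  111.2  120. ]
 [ 690.9 -221.2  120. ]
 [ 467.5 -201.9  120. ]] [586.77457801 -47.63390303 120.        ]
[224.17982178 332.79006254 224.30306983 323.59753281] [ -2.60467457 -92.65667613 175.04654877  87.35339019]
```

Call:
apply_moves(
  steps=[
    {"translation":[0.85,-0.82,-0.1],"twist":[0,0,0],"grip":-1},
    {"translation":[0.85,-0.82,-0.1],"twist":[0,0,0],"grip":-1},
    {"translation":[0.85,-0.82,-0.1],"twist":[0,0,0],"grip":-1},
    {"translation":[0.85,-0.82,-0.1],"twist":[0,0,0],"grip":-1},
    {"translation":[0.85,-0.82,0],"twist":[0,0,0],"grip":-1},
    {"translation":[0.85,-0.82,0],"twist":[0,0,0],"grip":-1},
    {"translation":[0.85,-0.82,0],"twist":[0,0,0],"grip":-1},
    {"translation":[0.85,-0.82,0],"twist":[0,0,0],"grip":-1},
  ],
)

```text
time_s: 0.77
ee_pos: [341.0, -384.3, 194.8]
tool_rot: [0.981, 0.192, -0.0, -0.0]
wrist_force: [0.8, 0.3, -0.3]
grip_width: 44.1
finger_force: 0.0
```

Call:
apply_moves(
  steps=[
    {"translation":[0.85,-0.82,0],"twist":[0,0,0],"grip":-1},
    {"translation":[0.85,-0.82,0],"twist":[0,0,0],"grip":-1},
    {"translation":[0.85,-0.82,0],"twist":[0,0,0],"grip":-1},
    {"translation":[0.85,-0.82,0],"twist":[0,0,0],"grip":-1},
    {"translation":[0.85,-0.82,0],"twist":[0,0,0],"grip":-1},
    {"translation":[0.85,-0.82,0],"twist":[0,0,0],"grip":-1},
    {"translation":[0.85,-0.82,0],"twist":[0,0,0],"grip":-1},
    {"translation":[0.85,-0.82,0],"twist":[0,0,0],"grip":-1},
  ],
)

```text
time_s: 1.43
ee_pos: [436.5, -168.4, 195.0]
tool_rot: [0.981, 0.192, -0.0, -0.0]
wrist_force: [0.3, 0.1, -0.1]
grip_width: 0.6
finger_force: 0.0
```

Call:
apply_moves(
  steps=[
    {"translation":[0.85,-0.82,0],"twist":[0,0,0],"grip":-1},
    {"translation":[0.85,-0.82,0],"twist":[0,0,0],"grip":-1},
    {"translation":[0.85,-0.82,0],"twist":[0,0,0],"grip":-1},
    {"translation":[0.85,-0.82,0],"twist":[0,0,0],"grip":-1},
    {"translation":[0.85,-0.82,0],"twist":[0,0,0],"grip":-1},
    {"translation":[0.85,-0.82,0],"twist":[0,0,0],"grip":-1},
    {"translation":[0.85,-0.82,0],"twist":[0,0,0],"grip":-1},
    {"translation":[0,0,0],"twist":[0,0,0],"grip":-1},
  ],
)

```text
time_s: 2.1
ee_pos: [520.7, 22.7, 194.9]
tool_rot: [0.981, 0.194, -0.0, -0.001]
wrist_force: [0.4, 0.8, 0.5]
grip_width: -0.0
finger_force: 0.0
```

Call:
apply_moves(
  steps=[
    {"translation":[0.92,-0.68,0],"twist":[0,0,0],"grip":-1},
    {"translation":[0,0,0.5],"twist":[0,0,0],"grip":-1},
    {"translation":[0,0,0.5],"twist":[0,0,0],"grip":-1},
    {"translation":[0,0,0.3],"twist":[0,0,0],"grip":-1},
    {"translation":[0,0,0],"twist":[0,0,0],"grip":-1},
    {"translation":[0,0,0],"twist":[0,0,0],"grip":-1},
  ],
)

```text
time_s: 2.6
ee_pos: [533.8, 42.7, 161.6]
tool_rot: [0.981, 0.192, -0.001, -0.0]
wrist_force: [0.1, 1.3, 0.6]
grip_width: 0.4
finger_force: 0.0
```

Run:
```python
from cell import r
import cv2
p,_=r.grab_frame("side");cv2.imwrite("pics/side1.png",cv2.resize(p[140:320,160:360,::-1],None,fx=3,fy=3))
s=r.read_state();print(s['ee_pos'],s['wrist_force'])
```

```text
[534.49902322  42.68195432 162.51218771] [0.72422362 1.45930655 0.32620307]
```

View pics/side1.png

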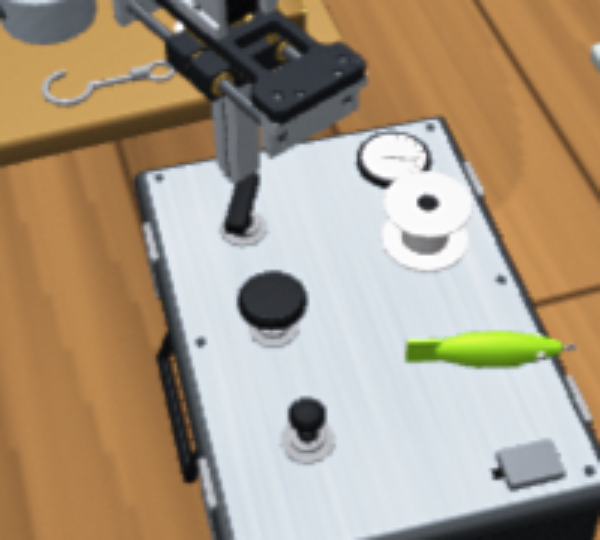

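The side view shows the shut fingertips (crop ~238,178) just above the T-bar, slightly to its far side. I'll check this by projecting the TCP into the picture.

Run:
```python
from h import *
from cell import r
for n in("side","top"):
  ci=r.camera_info(n);M=R.from_quat(ci['attitude']).as_matrix()
  for P in([534.5,42.7,162.],[535.5,47,153],[531.5,-43,153],[527,-132,153]):
    c=M.T@(np.array(P)-ci['xyz']);K=ci['K'];uv=np.array([K[0,0]*c[0]/-c[2]+K[0,2],-K[1,1]*c[1]/-c[2]+K[1,2]])
    print(n,P,uv.round(1),((uv-[160,140])*3).round() if n=="side" else "")
```

```text
side [534.5, 42.7, 162.0] [240.1 204.6] [240. 194.]
side [535.5, 47, 153] [240.2 206. ] [240. 198.]
side [531.5, -43, 153] [250.4 239.1] [271. 297.]
side [527, -132, 153] [261.8 276.7] [305. 410.]
top [534.5, 42.7, 162.0] [285.5 202. ] 
top [535.5, 47, 153] [283.7 202.1] 
top [531.5, -43, 153] [316.1 204.4] 
top [527, -132, 153] [348.2 206.9]
```

Run:
```python
from h import *
from cell import r
ci=r.camera_info("side");p,d=r.grab_frame("side")
print(r.read_state()['ee_pos'])
for v in range(190,208,1):
  row=[]
  for u in (235,237,239,241,243):
    o,dd=ray(ci,(u,v));row.append(str((o+dd*d[v,u]).round(0).astype(int))+"/%d"%p[v,u].mean())
  print(v,*row)
```

```text
[534.91378112  42.75570473 163.08143194]
190 [526  41 208]/84 [528  33 215]/116 [531  28 219]/101 [535  30 215]/96 [540  34 211]/96
191 [525  40 206]/95 [529  37 209]/115 [531  28 217]/103 [535  30 213]/95 [539  31 211]/94
192 [526  41 202]/97 [528  34 209]/115 [531  30 212]/105 [535  30 211]/95 [539  29 210]/94
193 [526  43 198]/97 [528  36 204]/114 [530  27 212]/106 [535  29 209]/94 [540  33 204]/95
194 [525  42 197]/96 [528  34 203]/114 [530  28 209]/107 [535  30 205]/94 [539  33 201]/96
195 [525  41 194]/99 [528  36 198]/116 [530  29 205]/108 [535  30 202]/96 [539  31 199]/94
196 [525  41 191]/99 [527  34 198]/115 [530  29 202]/113 [534  29 201]/94 [539  31 197]/94
197 [525  42 188]/103 [528  36 193]/113 [530  28 200]/113 [534  30 197]/94 [539  30 195]/88
198 [525  43 183]/135 [528  37 189]/112 [530  29 196]/115 [534  29 195]/88 [547  68 152]/53
199 [537 100 121]/190 [527  35 188]/120 [530  30 193]/110 [542  64 155]/52 [546  63 155]/43
200 [536  99 119]/225 [527  36 184]/167 [538  65 152]/60 [542  64 152]/42 [546  61 154]/43
201 [536  96 119]/228 [540  94 119]/205 [537  60 154]/39 [541  59 154]/42 [545  59 153]/42
202 [534  91 121]/229 [539  90 121]/209 [536  58 154]/39 [540  56 155]/43 [544  57 152]/41
203 [534  88 121]/228 [538  88 120]/172 [535  56 153]/39 [539  55 153]/45 [543  53 154]/42
204 [533  86 120]/228 [537  85 120]/162 [534  52 155]/39 [539  52 153]/43 [543  50 153]/40
205 [532  81 123]/229 [530  52 153]/104 [534  51 152]/42 [538  49 153]/43 [542  47 154]/34
206 [531  79 121]/229 [530  50 152]/71 [533  47 154]/44 [537  46 154]/45 [541  44 154]/34
207 [531  76 122]/222 [529  46 153]/55 [532  42 156]/43 [536  43 153]/48 [540  42 153]/34
```

Run:
```python
from h import *
from cell import r
p,d=r.grab_frame("wrist");np.savez("w.npz",p=p,d=d);cv2.imwrite("pics/w1.png",p[:,:,::-1]);print(r.camera_info("wrist"))
p,d=r.grab_frame("side");cv2.imwrite("pics/side2.png",cv2.resize(p[150:230,200:300,::-1],None,fx=7,fy=7,interpolation=cv2.INTER_CUBIC))
```

```text
{'K': array([[289.04016153,   0.        , 258.01497393],
       [  0.        , 289.04016153, 194.40015713],
       [  0.        ,   0.        ,   1.        ]]), 'xyz': array([603.67982959,  72.07210568, 363.48440814]), 'attitude': array([-0.10824409,  0.07212773, -0.55370755,  0.82248937])}
```

View pics/w1.png

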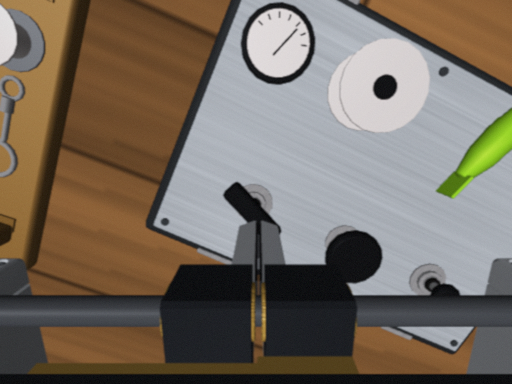

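View pics/side2.png

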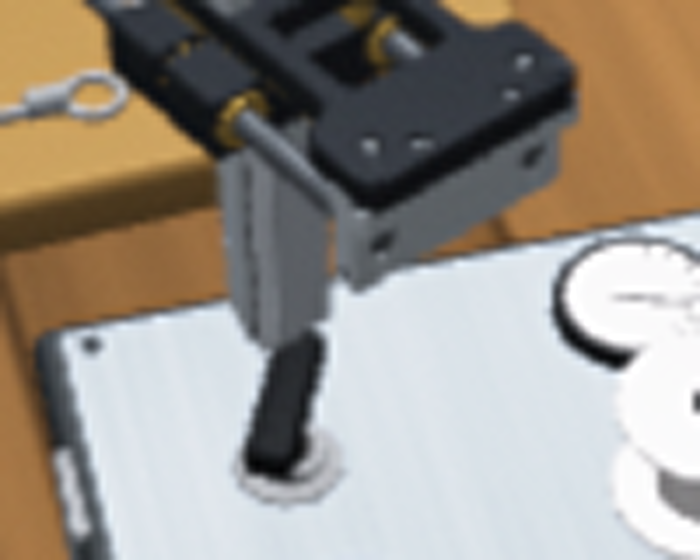

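The fingers are visibly well clear of the bar: depth puts their tips near z≈184 although the TCP reads 162. In the wrist view the T-bar is under the fingers at (250,205). So I'll lower in small steps and watch the force.

Call:
apply_moves(
  steps=[
    {"translation":[0.1,-0.13,0.08],"twist":[0,0,0],"grip":-1},
    {"translation":[0,0,0.08],"twist":[0,0,0],"grip":-1},
    {"translation":[0,0,0.08],"twist":[0,0,0],"grip":-1},
    {"translation":[0,0,0.08],"twist":[0,0,0],"grip":-1},
  ],
)

```text
time_s: 3.13
ee_pos: [535.9, 47.5, 154.6]
tool_rot: [0.981, 0.192, -0.0, 0.0]
wrist_force: [-0.9, 0.3, -0.3]
grip_width: 0.3
finger_force: 0.0
```

Call:
apply_moves(
  steps=[
    {"translation":[0,0,0.08],"twist":[0,0,0],"grip":-1},
    {"translation":[0,0,0.08],"twist":[0,0,0],"grip":-1},
  ],
)

```text
time_s: 3.3
ee_pos: [535.9, 47.5, 150.4]
tool_rot: [0.981, 0.192, -0.0, -0.0]
wrist_force: [-0.1, 0.0, 0.1]
grip_width: 0.3
finger_force: 0.0
```

Call:
apply_moves(
  steps=[
    {"translation":[0,0,0.08],"twist":[0,0,0],"grip":-1},
    {"translation":[0,0,0.08],"twist":[0,0,0],"grip":-1},
  ],
)

```text
time_s: 3.47
ee_pos: [535.9, 47.4, 146.5]
tool_rot: [0.981, 0.192, -0.0, 0.0]
wrist_force: [0.1, -0.3, -0.8]
grip_width: 0.8
finger_force: 0.0
```

Call:
apply_moves(
  steps=[
    {"translation":[0,0,0.08],"twist":[0,0,0],"grip":-1},
    {"translation":[0,0,0],"twist":[0,0,0],"grip":-1},
  ],
)

```text
time_s: 3.63
ee_pos: [535.7, 47.4, 144.2]
tool_rot: [0.981, 0.192, -0.0, -0.0]
wrist_force: [0.0, -0.2, -0.4]
grip_width: 0.3
finger_force: 0.0
```

```bash
cat > chk.py <<'E'
from h import *
from cell import r
import sys
p,d=r.grab_frame("side");s=r.read_state();print(s['time_s'],s['ee_pos'].round(1),s['wrist_force'].round(1))
cu,cv=int(sys.argv[1]),int(sys.argv[2])
cv2.imwrite(f"pics/{sys.argv[3]}.png",cv2.resize(p[cv-40:cv+40,cu-50:cu+50,::-1],None,fx=7,fy=7,interpolation=cv2.INTER_CUBIC))
E
python3 chk.py 250 190 side3
```

```text
3.6833 [535.8  47.4 144.4] [ 0.5 -0.1  0.1]
```

View pics/side3.png

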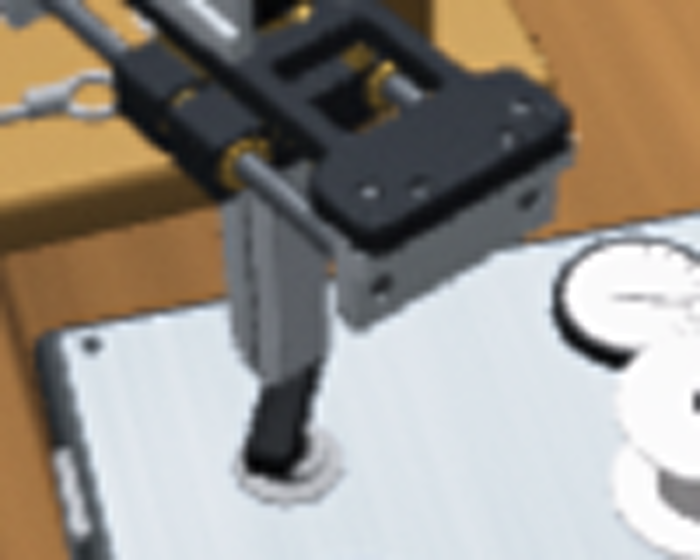

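The tip is now lower, still above the bar, with no contact force. I keep lowering.

Call:
apply_moves(
  steps=[
    {"translation":[0,0,0.08],"twist":[0,0,0],"grip":-1},
    {"translation":[0,0,0.08],"twist":[0,0,0],"grip":-1},
  ],
)

```text
time_s: 3.85
ee_pos: [536.2, 47.4, 140.9]
tool_rot: [0.981, 0.192, 0.0, 0.0]
wrist_force: [-0.8, -0.8, -0.5]
grip_width: 0.2
finger_force: 0.0
```

Call:
apply_moves(
  steps=[
    {"translation":[0,0,0.08],"twist":[0,0,0],"grip":-1},
    {"translation":[0,0,0.08],"twist":[0,0,0],"grip":-1},
  ],
)

```text
time_s: 4.02
ee_pos: [535.9, 47.4, 136.5]
tool_rot: [0.981, 0.192, -0.0, -0.0]
wrist_force: [-0.9, 0.6, -0.4]
grip_width: 0.6
finger_force: 0.0
```

Call:
apply_moves(
  steps=[
    {"translation":[0,0,0.08],"twist":[0,0,0],"grip":-1},
    {"translation":[0,0,0],"twist":[0,0,0],"grip":-1},
  ],
)

```text
time_s: 4.18
ee_pos: [535.6, 47.4, 134.2]
tool_rot: [0.981, 0.192, -0.0, -0.0]
wrist_force: [-0.4, -0.4, -0.1]
grip_width: 0.2
finger_force: 0.0
```

Call:
apply_moves(
  steps=[
    {"translation":[0,0,0.08],"twist":[0,0,0],"grip":-1},
    {"translation":[0,0,0.08],"twist":[0,0,0],"grip":-1},
  ],
)

```text
time_s: 4.35
ee_pos: [536.2, 47.4, 131.2]
tool_rot: [0.981, 0.192, 0.0, 0.0]
wrist_force: [-1.3, -0.4, 4.0]
grip_width: 0.6
finger_force: 1.6
```

Call:
apply_moves(
  steps=[
    {"translation":[0,0,0.08],"twist":[0,0,0],"grip":-1},
  ],
)

```text
time_s: 4.43
ee_pos: [536.2, 47.4, 129.2]
tool_rot: [0.981, 0.192, 0.0, 0.0]
wrist_force: [-1.1, -0.1, 2.7]
grip_width: 0.3
finger_force: 1.6
```

Call:
apply_moves(
  steps=[
    {"translation":[0,0,0.08],"twist":[0,0,0],"grip":-1},
  ],
)

```text
time_s: 4.52
ee_pos: [536.2, 47.4, 127.1]
tool_rot: [0.981, 0.192, 0.0, 0.0]
wrist_force: [-1.4, -0.0, 3.4]
grip_width: 0.7
finger_force: 1.6
```

Contact came at about z=132, with 3 N of sliding friction. I continue gently to the stop.

Call:
apply_moves(
  steps=[
    {"translation":[0,0,0.06],"twist":[0,0,0],"grip":-1},
  ],
)

```text
time_s: 4.6
ee_pos: [536.2, 47.4, 125.4]
tool_rot: [0.981, 0.192, 0.0, 0.0]
wrist_force: [-0.3, -0.4, 3.3]
grip_width: 0.5
finger_force: 1.6
```

Call:
apply_moves(
  steps=[
    {"translation":[0,0,0.04],"twist":[0,0,0],"grip":-1},
  ],
)

```text
time_s: 4.68
ee_pos: [536.2, 47.4, 124.3]
tool_rot: [0.981, 0.192, 0.0, 0.0]
wrist_force: [-0.5, -0.4, 3.1]
grip_width: 0.4
finger_force: 1.5
```

Call:
apply_moves(
  steps=[
    {"translation":[0,0,0.04],"twist":[0,0,0],"grip":-1},
  ],
)

```text
time_s: 4.77
ee_pos: [536.2, 47.4, 123.4]
tool_rot: [0.981, 0.192, 0.0, 0.0]
wrist_force: [-1.3, 0.3, 5.3]
grip_width: 0.5
finger_force: 2.6
```

Call:
apply_moves(
  steps=[
    {"translation":[0,0,0.03],"twist":[0,0,0],"grip":-1},
    {"translation":[0,0,0],"twist":[0,0,0],"grip":-1},
  ],
)

```text
time_s: 4.93
ee_pos: [536.3, 47.4, 123.1]
tool_rot: [0.981, 0.192, 0.0, 0.0]
wrist_force: [-2.3, 0.6, 7.2]
grip_width: 0.2
finger_force: 3.1
```

Call:
apply_moves(
  steps=[
    {"translation":[0,0,0],"twist":[0,0,0],"grip":-1},
  ],
)

```text
time_s: 5.02
ee_pos: [536.2, 47.4, 123.2]
tool_rot: [0.981, 0.192, 0.0, 0.0]
wrist_force: [-2.1, -0.0, 6.3]
grip_width: 0.4
finger_force: 3.0
```

Pump knob is home (force rose past 4 N at the stop). Lift and go to the lamp knob.

Call:
apply_moves(
  steps=[
    {"translation":[0,0,-0.4],"twist":[0,0,0],"grip":-1},
    {"translation":[0,0,-0.8],"twist":[0,0,0],"grip":-1},
    {"translation":[0,0,-0.2],"twist":[0,0,0],"grip":-1},
    {"translation":[0,0,0],"twist":[0,0,0],"grip":-1},
  ],
)

```text
time_s: 5.35
ee_pos: [537.2, 47.3, 159.3]
tool_rot: [0.981, 0.192, 0.002, 0.001]
wrist_force: [0.3, -0.7, -0.3]
grip_width: 0.4
finger_force: 0.0
```

Call:
apply_moves(
  steps=[
    {"translation":[-0.43,0.93,0],"twist":[0,0,0],"grip":-1},
    {"translation":[-0.43,0.93,0],"twist":[0,0,0],"grip":-1},
    {"translation":[-0.43,0.93,0],"twist":[0,0,0],"grip":-1},
    {"translation":[-0.43,0.93,0],"twist":[0,0,0],"grip":-1},
    {"translation":[-0.43,0.93,0],"twist":[0,0,0],"grip":-1},
    {"translation":[-0.43,0.93,0],"twist":[0,0,0],"grip":-1},
    {"translation":[-0.43,0.93,0],"twist":[0,0,0],"grip":-1},
    {"translation":[0,0,0],"twist":[0,0,0],"grip":-1},
  ],
)

```text
time_s: 6.02
ee_pos: [527.0, -135.0, 156.5]
tool_rot: [0.982, 0.19, -0.001, 0.0]
wrist_force: [-0.3, -0.6, 0.5]
grip_width: 0.4
finger_force: 0.0
```

```bash
python3 chk.py 255 250 side4
```

```text
6.0667 [ 527.  -133.1  156.4] [-0.5  1.  -0.5]
```

View pics/side4.png

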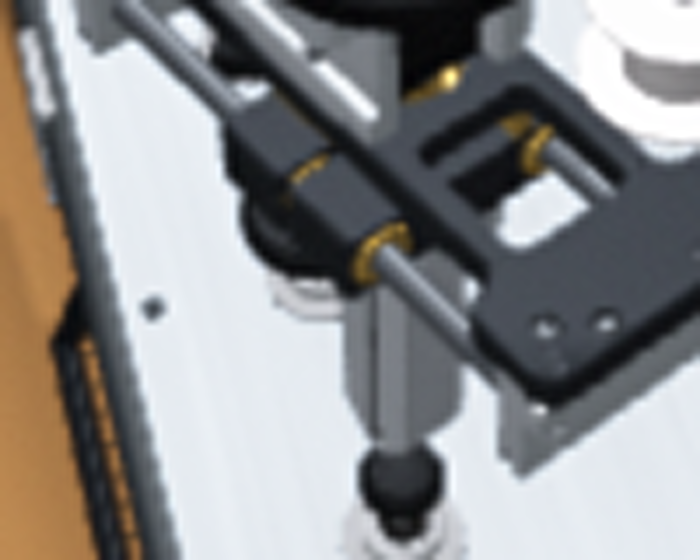

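The fingers stand right above the lamp knob (crop 400,480). Lowering.

Call:
apply_moves(
  steps=[
    {"translation":[0,0,0.24],"twist":[0,0,0],"grip":-1},
    {"translation":[0,0,0.24],"twist":[0,0,0],"grip":-1},
    {"translation":[0,0,0.24],"twist":[0,0,0],"grip":-1},
    {"translation":[0,0,0.12],"twist":[0,0,0],"grip":-1},
    {"translation":[0,0,0],"twist":[0,0,0],"grip":-1},
  ],
)

```text
time_s: 6.48
ee_pos: [526.9, -130.5, 135.0]
tool_rot: [0.981, 0.193, -0.001, -0.001]
wrist_force: [0.3, 0.6, -0.3]
grip_width: 0.5
finger_force: 0.0
```

Call:
apply_moves(
  steps=[
    {"translation":[0,0,0.08],"twist":[0,0,0],"grip":-1},
    {"translation":[0,0,0.08],"twist":[0,0,0],"grip":-1},
  ],
)

```text
time_s: 6.65
ee_pos: [528.0, -131.5, 132.7]
tool_rot: [0.981, 0.192, 0.0, 0.0]
wrist_force: [-0.5, 0.9, 3.3]
grip_width: 0.8
finger_force: 1.5
```

Call:
apply_moves(
  steps=[
    {"translation":[0,0,0.08],"twist":[0,0,0],"grip":-1},
    {"translation":[0,0,0.08],"twist":[0,0,0],"grip":-1},
  ],
)

```text
time_s: 6.82
ee_pos: [528.0, -131.6, 129.0]
tool_rot: [0.981, 0.192, 0.0, 0.0]
wrist_force: [-1.6, 1.9, 3.1]
grip_width: 0.8
finger_force: 1.5
```

Call:
apply_moves(
  steps=[
    {"translation":[0,0,0.07],"twist":[0,0,0],"grip":-1},
    {"translation":[0,0,0.07],"twist":[0,0,0],"grip":-1},
  ],
)

```text
time_s: 6.98
ee_pos: [528.0, -131.6, 125.2]
tool_rot: [0.981, 0.192, 0.0, -0.0]
wrist_force: [0.4, 2.3, 3.2]
grip_width: 0.3
finger_force: 1.5
```

Call:
apply_moves(
  steps=[
    {"translation":[0,0,0.04],"twist":[0,0,0],"grip":-1},
  ],
)

```text
time_s: 7.07
ee_pos: [527.9, -131.6, 124.0]
tool_rot: [0.981, 0.192, 0.0, -0.0]
wrist_force: [-0.2, 1.6, 3.5]
grip_width: 0.3
finger_force: 1.5
```

Call:
apply_moves(
  steps=[
    {"translation":[0,0,0.04],"twist":[0,0,0],"grip":-1},
  ],
)

```text
time_s: 7.15
ee_pos: [528.0, -131.6, 123.2]
tool_rot: [0.981, 0.192, 0.0, -0.0]
wrist_force: [0.0, 2.4, 5.5]
grip_width: 0.4
finger_force: 2.5
```

Call:
apply_moves(
  steps=[
    {"translation":[0,0,0.03],"twist":[0,0,0],"grip":-1},
    {"translation":[0,0,0],"twist":[0,0,0],"grip":-1},
    {"translation":[0,0,0],"twist":[0,0,0],"grip":-1},
  ],
)

```text
time_s: 7.4
ee_pos: [528.0, -131.7, 122.9]
tool_rot: [0.981, 0.192, 0.0, 0.0]
wrist_force: [-0.7, 3.4, 5.5]
grip_width: 0.5
finger_force: 2.8
```

Call:
apply_moves(
  steps=[
    {"translation":[0,0,-0.4],"twist":[0,0,0],"grip":-1},
    {"translation":[0,0,-0.8],"twist":[0,0,0],"grip":-1},
    {"translation":[0,0,-0.2],"twist":[0,0,0],"grip":-1},
    {"translation":[0,0,0],"twist":[0,0,0],"grip":-1},
  ],
)

```text
time_s: 7.73
ee_pos: [528.7, -132.5, 159.1]
tool_rot: [0.981, 0.192, 0.001, 0.001]
wrist_force: [0.4, -0.4, 0.6]
grip_width: 0.3
finger_force: 0.0
```

Call:
apply_moves(
  steps=[
    {"translation":[0.37,-0.81,0],"twist":[0,0,0],"grip":-1},
    {"translation":[0.37,-0.81,0],"twist":[0,0,0],"grip":-1},
    {"translation":[0.37,-0.81,0],"twist":[0,0,0],"grip":-1},
    {"translation":[0.37,-0.81,0],"twist":[0,0,0],"grip":-1},
    {"translation":[0,0,0],"twist":[0,0,0],"grip":-1},
    {"translation":[0,0,0],"twist":[0,0,0],"grip":-1},
  ],
)

```text
time_s: 8.23
ee_pos: [530.8, -42.2, 156.3]
tool_rot: [0.981, 0.193, -0.001, -0.0]
wrist_force: [-0.8, -0.4, 0.1]
grip_width: 0.5
finger_force: 0.0
```

```bash
python3 chk.py 255 240 side5
```

```text
8.2833 [531.  -42.9 156.5] [ 0.6 -0.1  0.3]
```

View pics/side5.png

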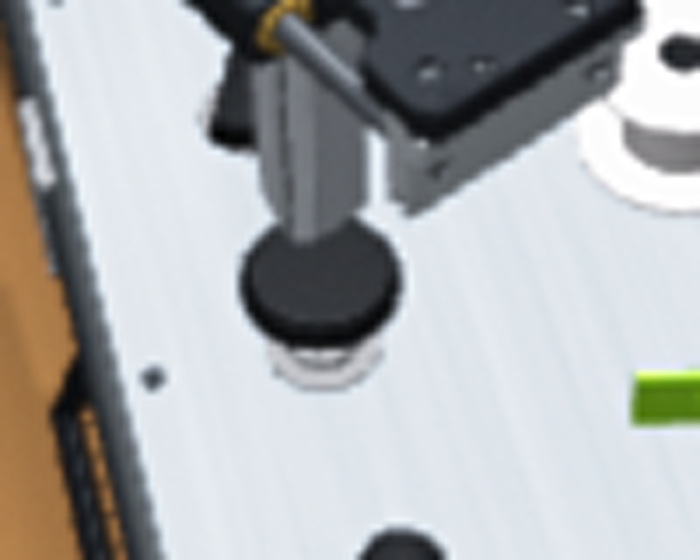

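The tip is above the mushroom knob (crop 320,280), which is still out. Lowering.

Call:
apply_moves(
  steps=[
    {"translation":[0,0,0.24],"twist":[0,0,0],"grip":-1},
    {"translation":[0,0,0.24],"twist":[0,0,0],"grip":-1},
    {"translation":[0,0,0.24],"twist":[0,0,0],"grip":-1},
    {"translation":[0,0,0.12],"twist":[0,0,0],"grip":-1},
    {"translation":[0,0,0],"twist":[0,0,0],"grip":-1},
  ],
)

```text
time_s: 8.7
ee_pos: [530.5, -42.9, 134.7]
tool_rot: [0.981, 0.192, -0.001, -0.001]
wrist_force: [0.1, 1.2, -0.1]
grip_width: 0.5
finger_force: 0.0
```

Call:
apply_moves(
  steps=[
    {"translation":[0,0,0.08],"twist":[0,0,0],"grip":-1},
    {"translation":[0,0,0.08],"twist":[0,0,0],"grip":-1},
  ],
)

```text
time_s: 8.87
ee_pos: [531.6, -43.0, 132.7]
tool_rot: [0.981, 0.192, 0.0, 0.0]
wrist_force: [-2.4, -0.7, 3.2]
grip_width: 0.3
finger_force: 1.6
```

Call:
apply_moves(
  steps=[
    {"translation":[0,0,0.08],"twist":[0,0,0],"grip":-1},
    {"translation":[0,0,0.08],"twist":[0,0,0],"grip":-1},
  ],
)

```text
time_s: 9.03
ee_pos: [531.6, -43.0, 128.7]
tool_rot: [0.981, 0.192, 0.0, 0.0]
wrist_force: [-2.2, 0.2, 4.0]
grip_width: 0.1
finger_force: 1.6
```

Call:
apply_moves(
  steps=[
    {"translation":[0,0,0.07],"twist":[0,0,0],"grip":-1},
    {"translation":[0,0,0.07],"twist":[0,0,0],"grip":-1},
  ],
)

```text
time_s: 9.2
ee_pos: [531.6, -42.9, 124.9]
tool_rot: [0.981, 0.192, 0.0, 0.0]
wrist_force: [-0.8, -0.5, 3.2]
grip_width: 0.2
finger_force: 1.6
```

Call:
apply_moves(
  steps=[
    {"translation":[0,0,0.04],"twist":[0,0,0],"grip":-1},
  ],
)

```text
time_s: 9.28
ee_pos: [531.6, -42.9, 123.8]
tool_rot: [0.981, 0.192, 0.0, 0.0]
wrist_force: [-0.8, -1.5, 4.4]
grip_width: 0.3
finger_force: 2.2
```

Call:
apply_moves(
  steps=[
    {"translation":[0,0,0.04],"twist":[0,0,0],"grip":-1},
  ],
)

```text
time_s: 9.37
ee_pos: [531.6, -42.9, 123.1]
tool_rot: [0.981, 0.192, 0.0, 0.0]
wrist_force: [-1.5, -1.3, 6.4]
grip_width: 0.4
finger_force: 3.1
```

Home. Now lift clear and check the knob heights by depth.

Call:
apply_moves(
  steps=[
    {"translation":[0,0,0],"twist":[0,0,0],"grip":-1},
    {"translation":[0,0,0],"twist":[0,0,0],"grip":-1},
    {"translation":[0,0,-0.4],"twist":[0,0,0],"grip":-1},
    {"translation":[0,0,-0.9],"twist":[0,0,0],"grip":-1},
    {"translation":[0,0,-0.9],"twist":[0,0,0],"grip":-1},
    {"translation":[0,0,-0.9],"twist":[0,0,0],"grip":-1},
    {"translation":[0,0,-0.9],"twist":[0,0,0],"grip":-1},
    {"translation":[0,0,0],"twist":[0,0,0],"grip":-1},
  ],
)

```text
time_s: 10.03
ee_pos: [534.1, -43.1, 228.1]
tool_rot: [0.981, 0.192, 0.004, 0.002]
wrist_force: [0.2, -0.8, 0.3]
grip_width: 0.5
finger_force: 0.0
```

Run:
```python
from h import *
from cell import r
ci=r.camera_info("side");p,d=r.grab_frame("side");p0,d0=[np.load("side.npz")[k] for k in 'pd']
print(r.read_state()['ee_pos'])
for nm,roi in(("pump",(228,195,250,225)),("main",(238,228,264,256)),("lamp",(252,268,275,295))):
  for P,D in((p0,d0),(p,d)):
    for c,a,wh,px in blobs(P,roi):
      z=[(lambda o,q:(o+q*D[y,x])[2])(*ray(ci,(x,y))) for x,y in px if D[y,x]>0]
      print(nm,c.round(1),a,np.percentile(z,[50,80]).round(1))
```

```text
[532.93681332 -42.84558589 225.39550353]
pump [240.1 208. ] 141 [152.9 154.1]
pump [239.8 211.7] 118 [143.9 145.5]
main [250.3 240.3] 324 [154.1 155.1]
main [250.5 243. ] 266 [143.8 145.2]
lamp [262.  279.5] 115 [151.9 153.2]
lamp [262.  281.4] 94 [142.7 144.1]
```

All three knobs are about 10 mm lower than at the start, i.e. home.

```bash
python3 -c "
from cell import r
print(r.hand_in())"
```

```text
the job is handed in; nothing more can be done
None
```

I pressed the T-bar, small round and mushroom knobs home in that order and handed in the job at about 10 s. Measured force was about 7 N at most, depth readings show each knob about 10 mm lower, and I did not re-measure the lantern, jar, spool or jig; the hand-in gave no verdict.

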